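# Let down the spring winder

## Task

Let the large ratchet spring winder on the bench down: flick its sprung pawl over so that it stays thrown clear of the ratchet wheel, then ease the crank gently back, clockwise seen from above, until its arm rests against the stop post, and let go. Leave the smaller winder alone, with its pawl on and its crank where it is.

Things in the scene. Friction and masses are not known exactly. Their poses are not given: they have to be found in the camera images.
- winder: the large ratchet winder, fixed to the bench: steel plate 215 x 200 x 12 mm. Origin on the wheel's vertical axle, at bench height; z up; the plate spans x -90 to 125, y -90 to 110 mm. Toothed wheel 124 mm across, top at 40 mm; on it a crank arm 82 mm long from the axle, 18 mm wide, top at 50 mm; axle cap 30 mm across, top at 58 mm. The pawl turns on a vertical pin at x 58, y 82 mm
- drum (a joint): turn of the large wheel and crank, rad: 0 with the arm against the stop post, growing counter-clockwise from above, at most 2.6; starts at 1.8 to 2.1. The knob stands in direction 150 degrees + this angle from the winder's x axis. Stays where left; about 2.5 N at the knob turns it. The pawl, when on, stops it going back. Ease it back at under 3 rad/s
- pawl (a joint): turn of the large pawl, rad, growing clockwise from above: 0 with its hooked tip between the teeth (as at the start), 0.6 fully off. An over-centre spring drives it to the nearer end (turning point 0.3): push with about 3 N at the tab; once past the middle it goes over by itself and stays off
- crank_knob (a point): middle (75 mm above the bench) of the upright round wooden knob on the large crank: 24 mm thick, 50 to 100 mm above the bench, 66 mm from the axle, free to turn on its pin
- stop_post (a point): top centre (56 mm above the bench) of the upright stop post on the large winder, 12 mm thick, 73 mm from the axle: the crank arm comes to rest against its side
- pawl_tab (a point): a point 60 mm above the bench on the axis of the upright steel tab on the large pawl's tail: 14 mm thick, free from 45 up to 80 mm. Pawl on, it is at x 108, y 90 mm in the winder's axes, 51 mm from the pawl's pin. Push it towards the winder's -y to throw the pawl off: it travels 30 mm in an arc about the pin
- small_crank_knob (a point): middle (45 mm above the bench) of the knob of the smaller winder, the same machine at 0.6 times the size (wheel 74 mm across, base 129 x 120 mm); to be left where it is
- small_pawl_tab (a point): a point 36 mm above the bench on the tab of the smaller winder's pawl; to be left alone, pawl on its wheel

How it is judged (in metres and radians):
On the way:
1. the large winder's pawl is thrown off while its crank is still wound up (value of joint pawl above 0.4 rad and value of joint drum above 1.2 rad), for 0.2 s.
At the end, for the whole second after the job is handed in: the large winder's crank is back at its stop post (within 0.2 rad) and at rest, its pawl is thrown off (over 0.4 rad), and the smaller winder is as it was (knob within 20 mm, pawl tab within 8 mm of where they started) (value of joint drum below 0.2 rad and value of joint pawl above 0.4 rad and velocity of joint drum between -0.1 and 0.1 rad/s and distance of small_crank_knob from where it was at the start of the episode below 0.02 m and distance of small_pawl_tab from where it was at the start of the episode below 0.008 m); the robot touches nothing.
It fails at once if the large crank is whipped round faster than 4 rad/s (velocity of joint drum above 4 rad/s or velocity of joint drum below -4 rad/s).
It fails at once if the smaller winder's pawl is thrown off or its crank is turned (distance of small_pawl_tab from where it was at the start of the episode above 0.012 m or distance of small_crank_knob from where it was at the start of the episode above 0.025 m).
It also fails if it takes over 48 s, if anything falls off the work surface, if the arm or the gripper's body presses on something with over 40 N, if the wrist force passes 120 N, or if a joint passes its speed limit or range.

## Robot

A 6-joint arm with a two-finger parallel gripper is mounted at the origin on the work surface. World frame = base frame: x ahead of the robot, y to its left, z up, the work surface at z = 0. Lengths are in mm, angles in rad, forces in N, time in s.
With the tool pointing down it reaches from about 350 to 875 mm from the base axis. Payload 4.2 kg.
Tool frame: the origin (TCP) lies at the very end of the fingers, on their centre line; the grasp point (between the pads) lies 19 mm behind it (arm.pinch_z is the distance from the TCP to the grasp point, in mm); x points along the fingers, y is the direction in which the jaws open and shut, and the axes are right-handed (so a half turn about x gives the same grasp; the last joint's range is limited). The gripper opens to 85 mm and grips with 20 to 120 N. Pads are 22 mm wide; open, the fingers measure 114 mm over their backs; the gripper's body (76 mm by 85 mm) begins 54 mm behind the grasp point. The pads swing forward as they close: fully open they stand 13 mm farther back than shut.
Start: joints at [1.422, 0.385, 0.008, 0, -1.194, -0.259], TCP at [247.836, 573.739, 231.312] pointing down, gripper open.
Joint ranges: [-3.14, 3.14], [-1.21, 2.06], [-1.07, 1.41], [-3.16, 2.05], [-2.99, -0.16], [-3.1, 3.1]. Speed limits (rad/s): [2.79, 2.79, 3.14, 3.14, 3.14, 3.14].

## Interface

Orientations are given as a unit quaternion [x, y, z, w].
In Python, from bench import arm gives the robot as it stands.
- The arm moves only by the tool drive_tool, never from a script. Its argument "motion" is a list of rows, each a list of 4 numbers: the shift along the tool's x, y, z in mm, then the turn about the tool's x in degrees. In form: [[dx, dy, dz, spin], ...]. A call has 1 to 10 rows; each row shifts and turns the commanded pose from where the row before left it, along the tool's axes as they then stand; what a row does not reach is not made up. A row lasts 1/12 s, in which the tool goes at most 41.7 mm and 7.16 degrees, less where a joint would pass 70% of its speed; a pose out of reach is approached as far as the arm can. A call with a gripper value outside its range is refused whole. "grip" is the finger opening in mm, from 0 to 85.4, set as the call begins (left out, the last holds). The fingers move at their own pace and stop on an object; the grip force is fixed at half the most. Time passes only in rows, so rows that do not move let the fingers close. It gives the time, the measured TCP pose, the force and the opening at its end, in the units of the state.
- arm.read_state(): the state, without advancing time (a new reading comes with each control period).
- arm.get_image(name): name is "side" or "top" or "wrist"; returns the picture (384x512x3 uint8, red, green, blue); there is no depth.
- arm.calibration(name): a dict with "K" (3x3 intrinsics, pixels), "eye" and "attitude" of the camera in the world; the wrist camera has in their place "T_tool_cam" (4x4, takes a point from camera to tool coordinates, whose origin is the TCP and whose axes are the tool frame's). Camera axes: x right, y up, looking along -z (the intrinsics and any distortion apply to the point x, -y, -z); pixel columns grow to the right and rows downward; lengths in mm; the calibration is good to about 2 mm. A picture is of the moment at which its call begins: read the wrist's pose just before it. calibration takes no time and is no camera call.
- arm.job_done(): hands the job in, once; it reports no verdict.
The state is a dict: "clock": time; "joints": joint angles; "joint_vel": joint speeds; "joint_efforts": joint torques, N m; "position": TCP position; "ee_rot": TCP orientation; "contact_force": force on the tool from outside, world axes, zero at the start; "wrist_torque": the same for the moment, N m; "gripper_width": finger opening in mm.
Only numpy, scipy, OpenCV 4.12 (cv2) and the standard library are available. Lean on these libraries where they do the work, as an engineer would, in place of code of your own. Each camera call takes 0.05 s, during which the arm holds its last target. There are 200 camera calls.

## Working session

There is one attempt and no reset: what is moved stays moved. The work goes in short steps, Python scripts to look and compute and a tool call to move; the robot and the scene stay as the last step left them, time stands still between calls to the robot, and variables do not carry over. Pictures are saved under pics/ and viewed, about 8 in all and at most 12, crops included, and the job is handed in when it is done.

Besides the shell and the picture viewer there is one more tool, called after "Request:" as a command line: name --pt "numbers of a row" for each row, then --argument value for the rest. drive_tool: Moves the arm, as the interface text tells. Its arguments: {"type":"object","properties":{"motion":{"type":"array"},"grip":{"type":"number"}},"required":["motion"]}

```bash
mkdir -p pics
python3 - <<'E'
from bench import arm
import cv2
s=arm.read_state(); print(s)
for n in("top","side"):
    cv2.imwrite(f"pics/{n}0.png",arm.get_image(n)[:,:,::-1]); print(n,arm.calibration(n))
print(arm.calibration("wrist"))
E
```

```text
{'clock': 0.0, 'joints': array([ 1.42158519e+00,  3.85543024e-01,  6.64674528e-03, -5.22500191e-04,
       -1.19400850e+00, -2.58570100e-01]), 'joint_vel': array([-0.00026492,  0.00123748,  0.00096204, -0.00121409, -0.00064526,
        0.00151586]), 'joint_efforts': array([ 1.54796377e-03, -3.92292488e+01,  1.88398272e+01,  4.18598548e+00,
       -4.54592344e-03, -7.16492679e-06]), 'position': array([247.62062848, 573.22069981, 230.23445721]), 'ee_rot': array([-0.69231501,  0.14399598,  0.69257642,  0.14248854]), 'contact_force': array([-0.08952612, -0.69230661,  0.0305829 ]), 'wrist_torque': array([ 0.0207414 , -0.02763477, -0.02783514]), 'gripper_width': 85.18128421825682}
top {'K': array([[399.8102684 ,   0.        , 251.8257596 ],
       [  0.        , 399.8102684 , 195.64887697],
       [  0.        ,   0.        ,   1.        ]]), 'eye': array([483.58442946,  45.06944047, 806.04259422]), 'attitude': array([-0.03655543,  0.02930197,  0.7151456 , -0.69740366])}
side {'K': array([[349.67011243,   0.        , 253.76064834],
       [  0.        , 349.67011243, 191.09005799],
       [  0.        ,   0.        ,   1.        ]]), 'eye': array([385.42620888, 577.98172895, 392.62954522]), 'attitude': array([-0.05969693,  0.48959411,  0.86204414, -0.11667813])}
{'K': array([[312.43064549,   0.        , 256.81631918],
       [  0.        , 312.43064549, 195.00529791],
       [  0.        ,   0.        ,   1.        ]]), 'T_tool_cam': array([[-2.66995589e-03,  2.91283246e-01, -9.56633128e-01,
        -1.42739209e+02],
       [ 9.99996428e-01,  8.92271161e-04, -2.51929673e-03,
         3.26932484e-01],
       [ 1.19747224e-04, -9.56636438e-01, -2.91284588e-01,
        -7.40233459e+01],
       [ 0.00000000e+00,  0.00000000e+00,  0.00000000e+00,
         1.00000000e+00]])}
```

View pics/top0.png

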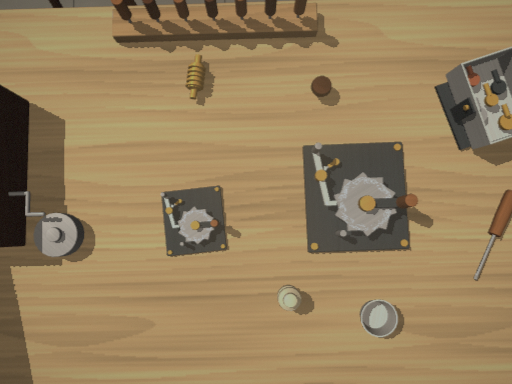

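View pics/side0.png

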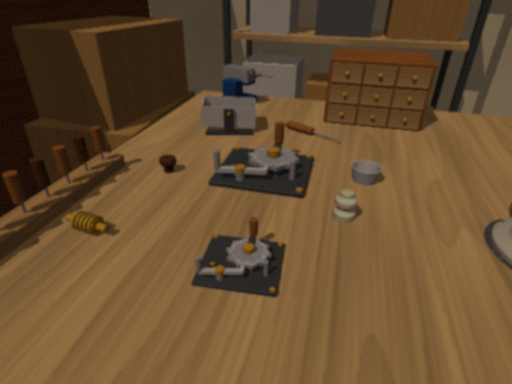

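```bash
cat > h.py <<'E'
import numpy as np, cv2
from bench import arm
from scipy.spatial.transform import Rotation as R
def cam(name,st=None):
    c=arm.calibration(name)
    if name!="wrist": return c["K"],R.from_quat(c["attitude"]).as_matrix(),np.array(c["eye"])
    T=c["T_tool_cam"]; Rt=R.from_quat(st["ee_rot"]).as_matrix()
    return c["K"],Rt@T[:3,:3],st["position"]+Rt@T[:3,3]
def ray(C,u,v,z):
    K,A,e=C; d=A@np.array([(u-K[0,2])/K[0,0],-(v-K[1,2])/K[1,1],-1]); return e+d*(z-e[2])/d[2]
def proj(C,p):
    K,A,e=C; q=A.T@(np.asarray(p)-e); return K[0,2]-K[0,0]*q[0]/q[2], K[1,2]+K[1,1]*q[1]/q[2]
E
python3 - <<'E'
from h import *
C=cam("top")
for n,u,v,z in [("cap",367,203,58),("knobtop",411,201,100),("pin",321,176,50),("tabtop",317,155,80),("post",343,233,56),("s1",398,147,13),("s2",318,147,13),("s3",314,246,13),("s4",404,243,13)]: print(n,ray(C,u,v,z).round(1))
im=cv2.imread("pics/top0.png")[130:260,290:430]
cv2.imwrite("pics/c1.png",cv2.resize(im,None,fx=4.5,fy=4.5,interpolation=2))
E
```

```text
cap [ 534.3 -163.1   58. ]
knobtop [ 533.  -228.9  100. ]
pin [588.5 -80.7  50. ]
tabtop [623.5 -69.9  80. ]
post [ 479.5 -116.2   56. ]
s1 [ 648.3 -243.4   13. ]
s2 [652.6 -83.2  13. ]
s3 [455.3 -67.4  13. ]
s4 [ 456.8 -243.9   13. ]
```

View pics/c1.png

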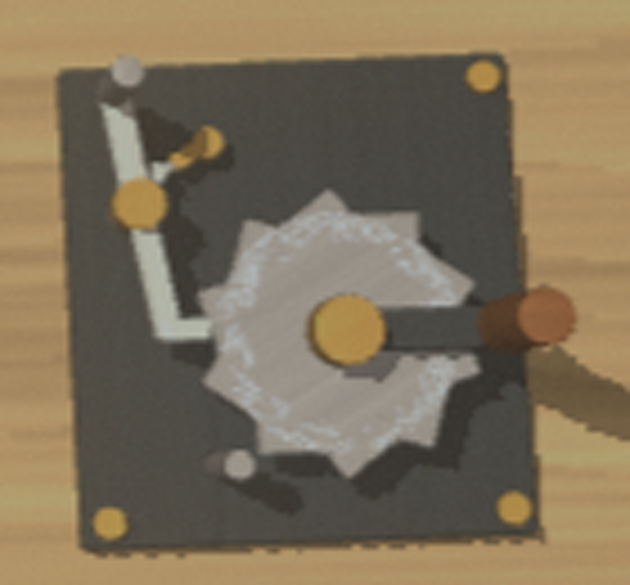

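Run:
```python
from h import *
C=cam("top")
P={n:ray(C,u,v,z) for n,u,v,z in [("cap",367.6,202.9,58),("pin",321.1,175.3,50),("tab",318.2,146,80),("post",343.3,233.1,56),("knob",411.3,200.2,100)]}
for n in P: print(n,P[n].round(1))
c,p,t=[P[n][:2] for n in("cap","pin","tab")]
M=np.array([[0,0],[58,82],[108,90]]); Q=np.array([c,p,t]); a=M-M.mean(0); b=Q-Q.mean(0)
th=np.arctan2((a[:,0]*b[:,1]-a[:,1]*b[:,0]).sum(),(a*b).sum()); Rm=np.array([[np.cos(th),-np.sin(th)],[np.sin(th),np.cos(th)]])
o=Q.mean(0)-Rm@M.mean(0); print("th",np.degrees(th),"o",o,"res",(M@Rm.T+o-Q).round(1))
k=P["knob"][:2]-o; print("drum",np.arctan2(k[1],k[0])-th-np.radians(150)+2*np.pi,np.hypot(*k))
s=arm.read_state(); print(R.from_quat(s["ee_rot"]).as_matrix().round(3))
```

```text
cap [ 534.4 -164.2   58. ]
pin [589.9 -80.9  50. ]
tab [640.2 -72.8  80. ]
post [ 479.3 -116.7   56. ]
knob [ 534.4 -229.5  100. ]
th 1.136390631845117 o [ 533.96707508 -164.38159308] res [[-0.4 -0.2]
 [ 0.5 -0.3]
 [-0.   0.5]]
drum 2.0807678443700004 65.11992248474802
[[-0.001 -0.397 -0.918]
 [-0.002 -0.918  0.397]
 [-1.     0.002 -0.   ]]
```

Request:
drive_tool --pt "-3 0 0 6.66" --pt "-3 0 0 6.66" --pt "-3 0 0 6.66" --pt "-3 0 0 6.66" --pt "-3 0 0 6.66" --pt "-3 0 0 6.66" --pt "-3 0 0 6.66" --pt "-3 0 0 6.66" --pt "-3 0 0 6.66" --pt "-3 0 0 6.66" --grip 0

```text
clock: 0.93
position: [247.7, 573.4, 260.8]
ee_rot: [-0.499, 0.502, 0.498, 0.501]
contact_force: [-0.0, -0.9, 0.1]
gripper_width: -0.2
```

Request:
drive_tool --pt "0 -21.8 -33.8 0" --pt "0 -21.8 -33.8 0" --pt "0 -21.8 -33.8 0" --pt "0 -21.8 -33.8 0" --pt "0 -21.8 -33.8 0" --pt "0 -21.8 -33.8 0" --pt "0 -21.8 -33.8 0" --pt "0 -21.8 -33.8 0" --pt "0 -21.8 -33.8 0"

```text
clock: 1.68
position: [444.6, 267.7, 261.1]
ee_rot: [-0.5, 0.5, 0.5, 0.5]
contact_force: [0.8, 0.1, 0.3]
gripper_width: -0.2
```

Request:
drive_tool --pt "0 -21.8 -33.8 0" --pt "0 -21.8 -33.8 0" --pt "0 -21.8 -33.8 0" --pt "0 -21.8 -33.8 0" --pt "0 -21.8 -33.8 0" --pt "0 -21.8 -33.8 0" --pt "0 -21.8 -33.8 0" --pt "0 -21.8 -33.8 0" --pt "0 -10 -20 0" --pt "0 0 0 0"

```text
clock: 2.52
position: [630.0, -24.6, 259.6]
ee_rot: [-0.499, 0.502, 0.499, 0.5]
contact_force: [0.3, 0.6, -0.1]
gripper_width: 0.3
```

Request:
drive_tool --pt "35 -11 -17 0" --pt "35 0 0 0" --pt "35 0 0 0" --pt "35 0 0 0" --pt "25 0 0 0" --pt "20 0 0 0" --pt "10 0 0 0" --pt "5 0 0 0" --pt "5 0 0 0" --pt "0 0 0 0"

```text
clock: 3.35
position: [640.0, -37.3, 56.5]
ee_rot: [0.5, -0.5, -0.5, -0.5]
contact_force: [0.3, -0.3, 0.5]
gripper_width: -0.2
```

Run:
```python
from h import *
im=arm.get_image("wrist")
cv2.imwrite("pics/w1.png",im[:,:,::-1]); st=arm.read_state(); print(st["position"],st["joints"]); print([proj(cam("wrist",st),p) for p in([640,-73,80],[534,-164,58])])
```

```text
[640.38122915 -37.33409424  57.23256659] [ 1.93595426e-01  5.72127192e-01 -1.55785312e-01  1.73770643e-04
 -8.41315566e-01 -1.92776321e-01]
[(np.float64(257.072923746583), np.float64(200.89206126732074)), (np.float64(531.0658550536978), np.float64(-40.20998414717599))]
```

View pics/w1.png

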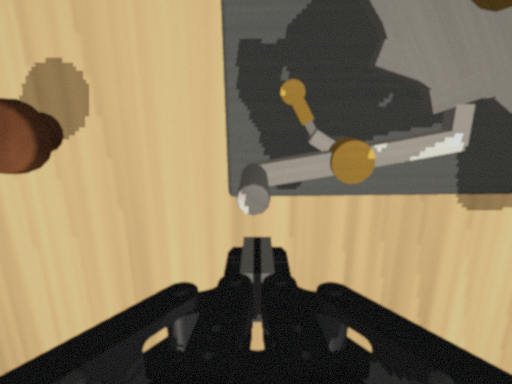

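Request:
drive_tool --pt "0 0 -8 0" --pt "0 0 -7 0" --pt "0 0 -4 0" --pt "0 0 -4 0" --pt "0 0 -4 0" --pt "0 0 -4 0" --pt "0 0 -4 0" --pt "0 0 -4 0" --pt "0 0 -3 0" --pt "0 0 0 0"

```text
clock: 4.23
position: [639.3, -80.5, 56.0]
ee_rot: [-0.5, 0.5, 0.5, 0.5]
contact_force: [-0.2, -1.4, -0.0]
gripper_width: -0.2
```

Run:
```python
from h import *
im=arm.get_image("wrist")
cv2.imwrite("pics/w2.png",im[:,:,::-1])
```

```text
(no output)
```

View pics/w2.png

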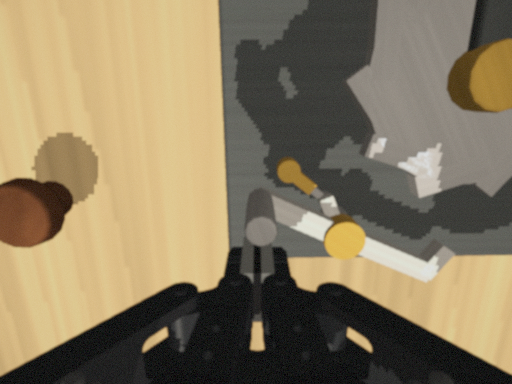

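Request:
drive_tool --pt "0 0 12 0" --pt "-30 0 0 0" --pt "-30 0 0 0" --pt "-35 0 0 0" --pt "0 21 -32 0" --pt "0 21 -32 0" --pt "0 21 -32 0" --pt "0 21 -32 0" --pt "0 21 -32 0" --pt "0 0 0 0" --grip 50

```text
clock: 5.12
position: [531.2, -230.7, 151.4]
ee_rot: [-0.498, 0.502, 0.5, 0.501]
contact_force: [-1.2, 0.3, 0.1]
gripper_width: 50.0
```

Run:
```python
from h import *
st=arm.read_state(); im=arm.get_image("wrist")
print(st["position"],st["joints"][[0,5]],st["gripper_width"],[proj(cam("wrist",st),p) for p in([534,-230,100],[534,-164,58],[636,-103,80])])
cv2.imwrite("pics/w3.png",im[:,:,::-1])
```

```text
[ 531.20549982 -230.65388751  151.39467235] [-0.13009325  0.12575011] 49.953393753675506 [(np.float64(251.77094779124684), np.float64(218.77820528704433)), (np.float64(253.01322803541797), np.float64(273.3379061834694)), (np.float64(132.19952550320028), np.float64(352.09184847950644))]
```

View pics/w3.png

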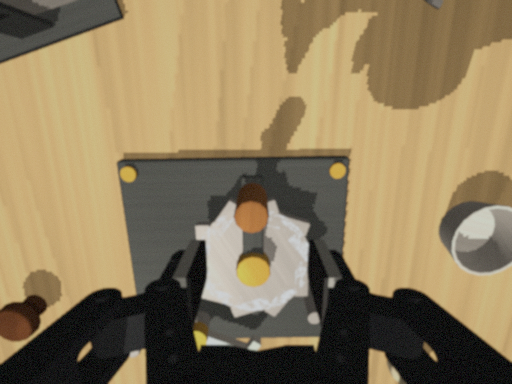

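Request:
drive_tool --pt "25 -2 0 0" --pt "25 0 0 0" --pt "20 0 0 0" --pt "10 0 0 0" --pt "4 0 0 0" --pt "0 0 0 0"

```text
clock: 5.67
position: [537.2, -226.9, 66.7]
ee_rot: [-0.5, 0.5, 0.501, 0.499]
contact_force: [-0.1, -0.8, -0.4]
gripper_width: 49.8
```

Request:
drive_tool --pt "0 0 0 0" --pt "0 0 0 0" --pt "0 0 0 0" --pt "0 0 0 0" --grip 28

```text
clock: 6.0
position: [537.5, -227.7, 68.3]
ee_rot: [0.501, -0.499, -0.5, -0.5]
contact_force: [-0.2, -0.6, -0.6]
gripper_width: 28.2
```

Request:
drive_tool --pt "0 1.5 0 1" --pt "0 2.5 0.1 2" --pt "0 3.5 0.1 3" --pt "0 4.6 0.16 4" --pt "0 4.6 0.16 4" --pt "0 4.6 0.16 4" --pt "0 4.6 0.16 4" --pt "0 3.5 0.1 3" --pt "0 2 0 2" --pt "0 0 0 0"

```text
clock: 6.83
position: [507.2, -220.8, 67.9]
ee_rot: [-0.37, 0.602, 0.369, 0.604]
contact_force: [2.2, -0.6, -1.5]
gripper_width: 28.0
```

Run:
```python
from h import *
st=arm.read_state(); p=st["position"]; A=R.from_quat(st["ee_rot"]).as_matrix()
d=p[:2]-[534,-164.4]; print(p,np.hypot(*d),np.degrees(np.arctan2(d[1],d[0])),np.degrees(np.arctan2(A[1,1],A[0,1])),st["contact_force"],st["joints"],st["gripper_width"])
```

```text
[ 507.17105913 -220.82378606   67.8674414 ] 62.477481559871784 -115.4306161074889 152.97141093340488 [ 2.18388584 -0.60700398 -1.53923258] [-1.17428314e-01  4.37495593e-01 -3.76878474e-01  4.10013684e-04
 -7.54144129e-01 -3.54607490e-01] 27.966643082513382
```

Request:
drive_tool --pt "0 2.5 0 2" --pt "0 4.6 -0.1 4" --pt "0 4.6 -0.1 4" --pt "0 4.6 0 4" --pt "0 4.6 0.16 4" --pt "0 4.6 0.16 4" --pt "0 4.6 0.16 4" --pt "0 4.6 0.16 4" --pt "0 4.6 0.16 4" --pt "0 4.6 0.16 4"

```text
clock: 7.67
position: [476.9, -190.6, 67.8]
ee_rot: [-0.153, 0.69, 0.152, 0.691]
contact_force: [1.1, -1.4, 0.4]
gripper_width: 28.0
```

Request:
drive_tool --pt "0 4.6 0.16 4" --pt "0 4.6 0.16 4" --pt "0 4.6 0.16 4" --pt "0 4.6 0.16 4" --pt "0 4.6 0.16 4" --pt "0 4.6 0.16 4" --pt "0 4.6 0.16 4" --pt "0 4.6 0.16 4" --pt "0 4.6 0.16 4" --pt "0 0 0 0"

```text
clock: 8.5
position: [471.3, -149.6, 67.7]
ee_rot: [0.068, 0.704, -0.068, 0.704]
contact_force: [0.2, -0.1, 0.3]
gripper_width: 28.5
```

Run:
```python
from h import *
st=arm.read_state(); p=st["position"]; A=R.from_quat(st["ee_rot"]).as_matrix()
d=p[:2]-[534,-164.4]; print(p,np.hypot(*d),np.degrees(np.arctan2(d[1],d[0])),np.degrees(np.arctan2(A[1,1],A[0,1])),st["contact_force"],st["joints"],st["gripper_width"])
```

```text
[ 471.3366571  -149.57779327   67.67124688] 64.39248680044992 166.692016026112 79.02230507722176 [ 0.20775933 -0.07815627  0.3068107 ] [ 2.18156646e-02  3.58268833e-01 -5.18669981e-01  1.25644510e-04
 -6.93462017e-01 -1.78430552e+00] 28.50149761870771
```

Request:
drive_tool --pt "0 2.3 0 2" --pt "0 2.3 0 2" --pt "0 2.3 0 2" --pt "0 2.3 0 2" --pt "0 2.3 0 2" --pt "0 2.3 0 2" --pt "0 0 0 0"

```text
clock: 9.08
position: [474.8, -136.8, 67.5]
ee_rot: [0.14, 0.693, -0.14, 0.693]
contact_force: [-0.2, -0.7, 0.8]
gripper_width: 27.9
```

Request:
drive_tool --pt "0 1.2 0 1" --pt "0 1.2 0 1" --pt "0 0 0 0"

```text
clock: 9.33
position: [475.8, -134.5, 67.4]
ee_rot: [0.153, 0.69, -0.153, 0.69]
contact_force: [-1.1, -2.2, 1.9]
gripper_width: 27.7
```

Request:
drive_tool --pt "0 1 0 0" --pt "0 1 0 0" --pt "0 0 0 0"

```text
clock: 9.58
position: [476.7, -132.5, 67.3]
ee_rot: [0.153, 0.69, -0.153, 0.69]
contact_force: [-1.8, -1.5, 1.3]
gripper_width: 28.0
```

Request:
drive_tool --pt "0 1 0 0" --pt "0 1 0 0" --pt "0 0 0 0"

```text
clock: 9.83
position: [477.7, -130.6, 67.3]
ee_rot: [0.153, 0.69, -0.153, 0.69]
contact_force: [-1.4, -2.1, 0.9]
gripper_width: 27.6
```

Request:
drive_tool --pt "0 1 0 0" --pt "0 1 0 0" --pt "0 0 0 0"

```text
clock: 10.08
position: [477.3, -129.5, 67.2]
ee_rot: [0.152, 0.691, -0.153, 0.69]
contact_force: [-2.4, -5.1, 3.6]
gripper_width: 28.0
```

Request:
drive_tool --pt "0 1 0 0" --pt "0 1 0 0" --pt "0 0 0 0"

```text
clock: 10.33
position: [476.5, -128.7, 67.2]
ee_rot: [0.152, 0.692, -0.154, 0.688]
contact_force: [-5.9, -9.7, 6.1]
gripper_width: 28.1
```

Request:
drive_tool --pt "0 -2 0 0" --pt "0 -2 0 0" --pt "0 -1 0 0" --pt "0 0 0 0" --pt "0 0 0 0" --grip 46

```text
clock: 10.75
position: [477.6, -131.4, 67.3]
ee_rot: [0.153, 0.69, -0.153, 0.691]
contact_force: [0.7, -0.3, 1.3]
gripper_width: 45.9
```

Request:
drive_tool --pt "-8 0 0 0" --pt "-20 0 0 0" --pt "-30 0 0 0" --pt "-30 0 0 0" --pt "-30 0 0 0" --pt "-30 0 0 0" --pt "-30 0 -20 0" --pt "0 0 -30 0" --pt "0 0 -30 0" --pt "0 0 0 0"

```text
clock: 11.58
position: [400.4, -96.8, 246.3]
ee_rot: [0.153, 0.69, -0.152, 0.69]
contact_force: [-0.0, 0.2, -0.6]
gripper_width: 45.8
```

Run:
```python
from h import *
im=arm.get_image("top"); s=arm.read_state(); print(s["position"],s["contact_force"])
a=im[130:260,290:430]; b=im[180:262,150:240]
cv2.imwrite("pics/t2.png",np.hstack([cv2.resize(a,(560,520)),cv2.resize(b,(230,520))])[:,:,::-1])
cv2.imwrite("pics/w4.png",arm.get_image("wrist")[:,:,::-1])
```

```text
[402.75418035 -97.22778218 246.54117933] [0.38457146 0.31462646 0.42784925]
```

View pics/t2.png

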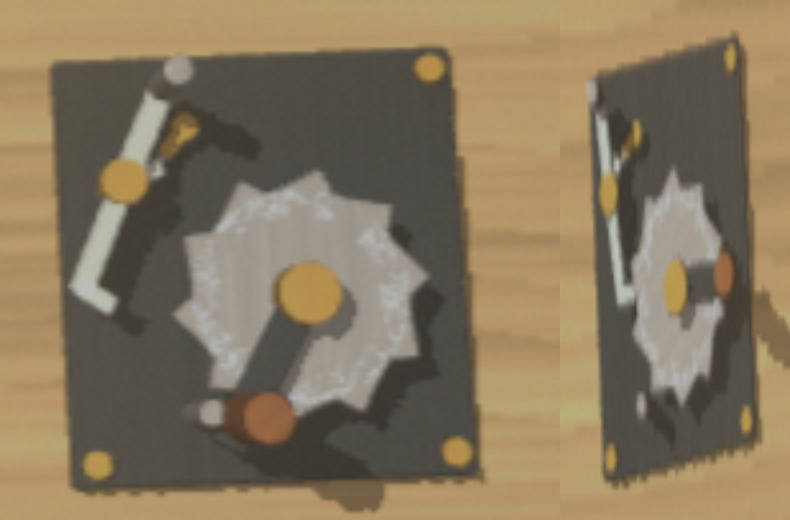

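Run:
```python
from h import *
k=ray(cam("top"),357,234.5,100)[:2]-[534,-164.4]; d=np.arctan2(k[1],k[0])-np.radians(151.1); print(k,d)
if abs(d)<.15: arm.job_done(); print("done")
```

```text
[-57.44581776  33.31295561] -0.02111044858596367
the job is handed in; nothing more can be done
done
```

The large winder is let down and the job is handed in, at about 12 s of the 48 s allowed.

- **Pawl:** I pushed the tab with closed fingers while the crank was still wound up, at about 2.08 rad. The wrist picture then showed the pawl fully over, and it was still clear of the wheel in the last top picture.
- **Crank:** I held the knob loosely between the jaws and eased it back clockwise at about 0.85 rad/s. I stopped when the force rose to about 11 to 13 N against the stop post, then backed off, opened and lifted clear.
- **Last checks:** The top picture put the drum at about -0.02 rad, which is at the stop within measuring error. The arm was free of everything, with only noise (about 0.7 N) on the force reading. The smaller winder looks unchanged, with its pawl on and its crank where it was; I judged this by eye and did not measure it.

No check failed or disagreed.

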